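# Clamp a circuit board and lock the jig by feel

### The arm

A 7-joint arm with a two-finger parallel gripper is mounted at the origin on the work surface. World frame = base frame: x ahead of the robot, y to its left, z up, the work surface at z = 0. Lengths are in m, angles in rad, forces in N, time in s.
With the tool pointing down it reaches from about 0.425 to 0.925 m from the base axis. Payload 6.8 kg.
Tool frame: the origin (TCP) lies midway between the tips of the shut fingers; the grasp point (between the pads) lies 19 mm behind it; y points along the fingers, z is the direction in which the jaws open and shut, and the axes are right-handed (so a half turn about y gives the same grasp; the last joint's range is limited). The gripper opens to 85 mm and grips with 20 to 120 N. Pads are 22 mm wide; open, the fingers measure 114 mm over their backs; the gripper's body (76 mm by 85 mm) begins 54 mm behind the grasp point. The pads swing forward as they close: fully open they stand 13 mm farther back than shut.
Start: joints at [1.135, 0.477, 0.022, 1.555, -0.011, 1.109, -0.083], TCP at [0.217, -0.639, 0.231] pointing down, gripper open.
Joint ranges: [-2.96, 2.96], [-0.34, 2.1], [-1.41, 1.46], [0.24, 2.44], [-1.37, 4.51], [0.17, 1.92], [-2.96, 2.96]. Speed limits (rad/s): [2.39, 2.39, 3.14, 3.14, 3.14, 3.14, 3.14].

### API

Orientations are given as a unit quaternion [w, x, y, z].
In Python, from station import bot gives the robot as it stands. The module is installed in compiled form; this text tells all that it offers.
- The arm moves only by the shell command python3 -m crank 'ROWS' [FORCE]. ROWS is JSON, a list of rows, each an object with "linear": the shift along the tool's x, y, z in m, a list of three; "dr": the turn, a rotation vector about the tool's x, y, z in degrees, a list of three; "hand": the gripper command: -1 is shut, 1 is fully open, values between are in proportion. A call has 1 to 10 rows; each row is the pose to reach, as a shift and turn from the pose commanded when the call began, along the tool's axes at that moment; what a row does not reach only later rows make up. A row lasts 1/12 s, in which the tool goes at most 41.7 mm and 7.16 degrees, less where a joint would pass 70% of its speed; a pose out of reach is approached as far as the arm can. A call with a gripper value outside its range is refused whole. The fingers move at their own pace and stop on an object; FORCE is the grip in N (left out, the last holds). Time passes only in rows, so rows that repeat a pose let the fingers close. It gives the time, the measured TCP pose, the force and the opening at its end, in the units of the state.
- bot.get_obs(): the state, without advancing time (a new reading comes with each control period).
- bot.read_camera(name): name is "side" or "top" or "wrist"; returns the picture (420x560x3 uint8, blue, green, red); there is no depth.
- bot.camera_params(name): a dict with "K" (3x3 intrinsics, pixels), "R" (3x3) and "t" (3): a world point X has camera coordinates R X + t; the wrist camera has in their place "hand_eye" (4x4, takes a point from camera to tool coordinates, whose origin is the TCP and whose axes are the tool frame's). Camera axes: x right, y down, z forward; pixel columns grow to the right and rows downward; lengths in m; the calibration is good to about 2 mm. A picture is of the moment at which its call begins: read the wrist's pose just before it. camera_params takes no time and is no camera call.
- bot.hand_in(): hands the job in, once; it reports no verdict.
Trained networks look in the newest picture that a camera, given by its name, has taken for a name from the list of things; names that differ only in an ending like _2 or _b are one class to them, and where a whole thing is asked for, a point or a joint stands for the part that bears it (a point fixed in the world has none). Each returns a list of dicts, best first, with "score" (0 to 1); they miss things now and then, are a little off and sometimes report something else, mostly with a low value. They report only what shows in the picture. A call takes as long as a camera call.
- bot.search_frame(camera, target): "extent" ([left, top, right, bottom] in pixels, round what is visible of it).
- bot.cut_out(camera, target): "pixels" (420x560 bool, what is visible of it) and "extent" ([left, top, right, bottom] in pixels, round what is visible of it).
- bot.place_of(camera, target): "xy" ([column, row] in pixels: a listed point, or the origin of a listed thing).
The state is a dict: "t": time; "q": joint angles; "joint_vel": joint speeds; "joint_torque": joint torques, N m; "eef_pos": TCP position; "tool_rot": TCP orientation; "contact_force": force on the tool from outside, world axes, zero at the start; "torque": the same for the moment, N m; "gripper_width": opening from 0.0 (shut) to 1.0 (fully open).
Only numpy, scipy, OpenCV 4.12 (cv2) and the standard library are available. Lean on these libraries where they do the work, as an engineer would, in place of code of your own. Each camera call takes 0.05 s, during which the arm holds its last target. There are 200 camera calls.

### The job

Slide the blue clamp on the aluminium jig all the way up against the green circuit board. Then turn the red lock knob slowly clockwise until you feel it give and drop into its hidden notch, and there push the knob straight down until it is fully home; press it only lightly anywhere else, because off the notch it lands on a hard disc that must not be forced. Let go, and leave everything else on the bench as it lies.

Things in the scene. Friction and masses are not known exactly. Their poses are not given: they have to be found in the camera images.
- jig: Aluminium base plate 200 x 380 x 12 mm, fixed; origin at the centre of its underside, z up. Along its y stand: white nest with the green circuit board (at -y; board edge facing the clamp at y = -57 mm, parts on it up to 49 mm above the bench), the blue clamp in the middle, the grey lock box with the red knob (at +y). A standoff and a heat sink lie loose on the plate.
- clamp_tab (a point): Middle of the clamp's upright blue grip tab, 53 mm above the bench. The tab is 14 mm thick along the jig's x, 32 mm long along its y and 26 mm high (40 to 66 mm above the bench) on a carriage 80 mm wide (x); axes as the jig's. Pinch it across x.
- clamp (a joint): How far the clamp has slid towards the board, along the jig's -y, m: 0 fully back, 0.060 with its black rubber jaw hard against the board (end stop). About 4 N of friction; it stays where it is left.
- lock_box: Grey lock housing 84 x 84 x 38 mm on the jig plate, origin at the centre of its underside (12 mm above the bench), axes as the jig's; its top is 50 mm above the bench. A slotted disc is hidden inside.
- knob: Lock knob on the lock box's vertical axis. Origin on that axis, mid-height of the red grip bar: 46 mm along the knob's own x, 14 mm thick along its y, 24 mm high (origin +-12 mm). Below the bar a black skirt 50 mm in diameter. Origin 70 mm above the lock box's origin (82 mm above the bench) when up, 62 mm when fully home.
- knob_top (a point): Centre of the top of the bar, where to push. Pushing takes about 5 N of friction, travel 8 mm, and it stays where it is left. Only at the notch (within about 3 degrees) does it go all the way down; elsewhere it meets the hidden hard disc after 2 mm, and a push there of over 15 N on the disc damages it (it bears nearly the whole push).
- knob_turn (a joint): Knob angle, rad, clockwise from above; 0 with the bar along the jig's x, stops at 0 and 1.9; starts at 0 to 0.15; notch somewhere in 0.45 to 1.35. Turning drags 0.12 N m (about 0 at rest between steps); 10 deg before the notch this drops by 0.1 to 0.15, at its centre it swings back and climbs to 0.4 to 0.5 over 8 deg. Let go within 8 deg, the knob centres itself; elsewhere it stays.
- standoff: Loose brass standoff 12 mm across, 18 mm high, on the jig plate beside the clamp; origin under its centre. Leave it alone.
- heatsink: Loose black finned heat sink 24 x 30 x 17 mm on the jig plate beside the clamp; origin under its centre. Leave it alone.
- display: Loose blue and white display module 65 x 90 x 8 mm to the left; leave it alone.
- keypad: Loose white keypad 75 x 80 x 8 mm with red and blue keys to the right; leave it alone.
- tape: Loose black roll of tape, 84 mm across, 19 mm high, to the left; leave it alone.
- driver: Loose yellow-handled screwdriver, 180 mm, to the right; leave it alone.
- spool: Loose grey spool of solder, 52 mm across, 44 mm high, to the right; leave it alone.

How it is judged:
On the way, in this order (a step that is already met when the one before it is completed fails the run):
1. the clamp is fully against the board while the knob is still up (value of joint clamp above 0.058 m and z of knob in the frame of lock_box above 0.067 m), for 0.2 s.
2. the knob is pushed home in its notch (z of knob in the frame of lock_box below 0.0635 m), for 0.2 s.
At the end, for the whole second after the job is handed in: The clamp is against the board (joint clamp above 0.058 m), the knob is down home in its notch (origin less than 63.5 mm above the lock box's origin), at rest and released (value of joint clamp above 0.058 m and z of knob in the frame of lock_box below 0.0635 m and linear speed of knob below 0.01 m/s); the robot touches nothing.
It fails at once if the knob is forced against the hidden disc (over 15 N between the knob and the lock's inside) (contact force between knob and lock_box above 15 N).
It fails at once if a loose bystander is pushed more than 20 mm (distance of any of standoff, heatsink, display, keypad, tape, driver, spool from where it was at the start of the episode above 0.02 m).
It also fails if it takes over 67 s, if anything falls off the work surface, if the arm or the gripper's body presses on something with over 40 N, if the wrist force passes 120 N, or if a joint passes its speed limit or range.

## Working session

There is one attempt and no reset: what is moved stays moved. The work goes in short steps, Python scripts to look and compute and a shell command to move; the robot and the scene stay as the last step left them, time stands still between calls to the robot, and variables do not carry over. Pictures are saved under pics/ and viewed, about 8 in all and at most 12, crops included, and the job is handed in when it is done.

```bash
mkdir -p pics
cat > h.py <<'E'
import numpy as np, cv2
from scipy.spatial.transform import Rotation as Rn
from station import bot
def R_tool(o):
    w,x,y,z=o["tool_rot"]; return Rn.from_quat([x,y,z,w]).as_matrix()
def cam(name,o=None):
    p=bot.camera_params(name);K=np.array(p["K"])
    if "hand_eye" in p:
        H=np.array(p["hand_eye"]);T=np.eye(4);T[:3,:3]=R_tool(o);T[:3,3]=o["eef_pos"];M=np.linalg.inv(T@H)
        return K,M[:3,:3],M[:3,3]
    return K,np.array(p["R"]),np.array(p["t"])
def at_z(c,uv,z):
    K,R,t=c;d=R.T@np.linalg.inv(K)@np.array([uv[0],uv[1],1.]);C=-R.T@t
    return C+d*(z-C[2])/d[2]
def proj(c,X):
    K,R,t=c;p=K@(R@np.array(X)+t);return p[:2]/p[2]
def st():
    o=bot.get_obs();print("t",o["t"],"p",np.round(o["eef_pos"],4),"F",np.round(o["contact_force"],1),"M",np.round(o["torque"],2),"g",np.round(o["gripper_width"],3));return o
E
python3 - <<'E'
from h import *
o=st();print(np.round(R_tool(o),3))
ims=[]
for n in("top","side"):
    im=bot.read_camera(n);ims.append(im);c=cam(n)
    print(n,"C",np.round(-c[1].T@c[2],3))
    for t,z in(("clamp_tab",.053),("knob",.082),("knob_top",.094),("lock_box",.012),("jig",0),("standoff",.012),("heatsink",.012)):
        for d in bot.place_of(n,t)[:2]: print(t,round(d["score"],2),np.round(d["xy"],1),np.round(at_z(c,d["xy"],z),4))
    cv2.imwrite(f"pics/{n}0.png",im)
E
```

```text
t 0.0 p [ 0.2171 -0.6385  0.2303] F [ 0.7 -0.   0.7] M [ 0.02 -0.04 -0.03] g 1.0
[[-0.947 -0.001  0.322]
 [-0.322  0.002 -0.947]
 [ 0.    -1.    -0.002]]
top C [ 0.403 -0.043  1.318]
clamp_tab 0.98 [299.  190.1] [ 0.5896 -0.0939  0.053 ]
knob 0.52 [255.9 188.2] [0.5904 0.0287 0.082 ]
knob_top 0.69 [261.6 179.3] [0.6138 0.0123 0.094 ]
lock_box 0.74 [258.3 188.8] [0.5992 0.0255 0.012 ]
lock_box 0.7 [279.8 219.5] [ 0.5078 -0.0387  0.012 ]
jig 0.73 [300.1 195. ] [ 0.5826 -0.0993  0.    ]
jig 0.21 [260.4 182.6] [0.6199 0.02   0.    ]
heatsink 0.5 [279.1 220.8] [ 0.5039 -0.0367  0.012 ]
side C [0.057 0.736 1.092]
clamp_tab 0.57 [272.4 196.2] [ 0.5886 -0.0994  0.053 ]
knob 0.82 [239.7 216.7] [0.6035 0.0284 0.082 ]
knob 0.34 [342.7 159.9] [ 0.4866 -0.3001  0.082 ]
knob_top 0.77 [242.6 213.9] [0.5963 0.0253 0.094 ]
lock_box 0.7 [242.1 235.5] [0.5986 0.029  0.012 ]
lock_box 0.36 [229.7 394.9] [0.3753 0.3906 0.012 ]
jig 0.59 [274.8 209.5] [ 0.5828 -0.1034  0.    ]
standoff 0.63 [226.3 394.3] [0.3819 0.3934 0.012 ]
standoff 0.58 [240.6 201.3] [ 0.6719 -0.0681  0.012 ]
heatsink 0.72 [278.8 233.3] [ 0.523  -0.0295  0.012 ]
heatsink 0.29 [134.5 339.9] [0.6253 0.4042 0.012 ]
```

View pics/top0.png

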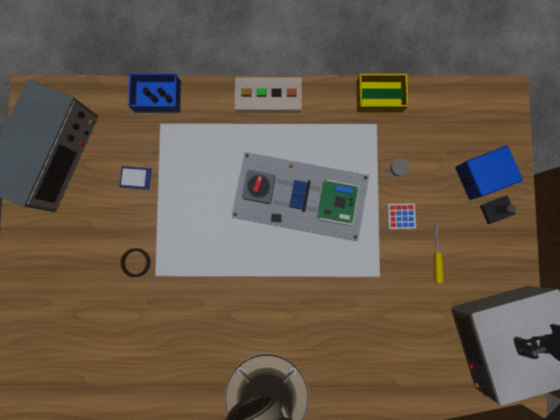

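View pics/side0.png

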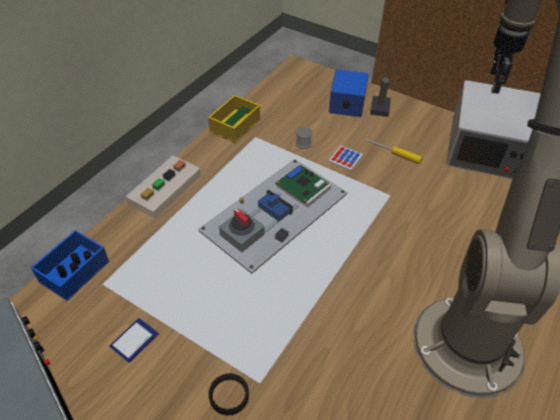

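The top view shows the jig yawed about -10°. The knob is at (258,186), the tab at (299,194), and the board is to its right. The side view agrees. I'll move above the clamp.

```bash
R='{"linear":[-0.527,0,-0.394],"dr":[0,-61,0],"hand":1}'; python3 -m crank '[{"linear":[-0.527,0,-0.394],"dr":[0,-61,0],"hand":1},{"linear":[-0.527,0,-0.394],"dr":[0,-61,0],"hand":1},{"linear":[-0.527,0,-0.394],"dr":[0,-61,0],"hand":1},{"linear":[-0.527,0,-0.394],"dr":[0,-61,0],"hand":1},{"linear":[-0.527,0,-0.394],"dr":[0,-61,0],"hand":1},{"linear":[-0.527,0,-0.394],"dr":[0,-61,0],"hand":1},{"linear":[-0.527,0,-0.394],"dr":[0,-61,0],"hand":1},{"linear":[-0.527,0,-0.394],"dr":[0,-61,0],"hand":1},{"linear":[-0.527,0,-0.394],"dr":[0,-61,0],"hand":1},{"linear":[-0.527,0,-0.394],"dr":[0,-61,0],"hand":1}]'
python3 - <<'E'
from h import *
o=st();R=R_tool(o);print(np.round(R,3)); print(np.round(R.T@(np.array([.589,-.096,.24])-o["eef_pos"]),3))
print("yaw z",np.degrees(np.arctan2(R[1,2],R[0,2])))
E
```

```text
t: 1.63
eef_pos: [0.4538, -0.2938, 0.2317]
tool_rot: [-0.454, 0.454, -0.541, 0.542]
contact_force: [0.3, 0.0, 0.7]
gripper_width: 0.999
t 1.6333 p [ 0.4538 -0.2938  0.2317] F [0.3 0.  0.7] M [-0.02 -0.01  0.01] g 0.999
[[-0.174  0.001  0.985]
 [-0.985 -0.001 -0.174]
 [ 0.    -1.     0.001]]
[-0.218 -0.008  0.099]
yaw z -10.03080199355871
```

```bash
python3 -m crank '[{"linear":[-0.218,-0.01,0.099],"dr":[0,0,0],"hand":1},{"linear":[-0.218,-0.01,0.099],"dr":[0,0,0],"hand":1},{"linear":[-0.218,-0.01,0.099],"dr":[0,0,0],"hand":1},{"linear":[-0.218,-0.01,0.099],"dr":[0,0,0],"hand":1},{"linear":[-0.218,-0.01,0.099],"dr":[0,0,0],"hand":1},{"linear":[-0.218,-0.01,0.099],"dr":[0,0,0],"hand":1},{"linear":[-0.218,-0.01,0.099],"dr":[0,0,0],"hand":1},{"linear":[-0.218,-0.01,0.099],"dr":[0,0,0],"hand":1}]'
python3 - <<'E'
from h import *
o=st();R=R_tool(o);im=bot.read_camera("wrist");c=cam("wrist",o);print("C",-c[1].T@c[2])
for t,z in(("clamp_tab",.053),("knob",.082),("knob_top",.094),("lock_box",.012),("jig",0),("standoff",.012),("heatsink",.012)):
    for d in bot.place_of("wrist",t)[:2]: print(t,round(d["score"],2),np.round(d["xy"],1),np.round(at_z(c,d["xy"],z),4))
cv2.imwrite("pics/w1.png",im)
E
```

```text
t: 2.3
eef_pos: [0.5899, -0.0959, 0.2414]
tool_rot: [0.455, -0.454, 0.542, -0.541]
contact_force: [-0.1, -0.5, -0.5]
gripper_width: 1.003
t 2.3 p [ 0.5899 -0.0959  0.2414] F [-0.1 -0.5 -0.5] M [-0.    0.03 -0.01] g 1.003
C [ 0.60304441 -0.02732639  0.38396602]
clamp_tab 0.81 [261.8 180.7] [ 0.5763 -0.0902  0.053 ]
knob 0.91 [263.4  33. ] [0.6006 0.0245 0.082 ]
knob_top 0.97 [262.   28.7] [0.6002 0.0254 0.094 ]
lock_box 0.57 [262.7 179.9] [ 0.5741 -0.0973  0.012 ]
jig 0.73 [264.8 178.4] [ 0.5756 -0.0984  0.    ]
standoff 0.62 [352.  136.3] [ 0.6685 -0.0698  0.012 ]
heatsink 0.57 [185.6 120. ] [ 0.5113 -0.0262  0.012 ]
heatsink 0.25 [264.8 179.3] [ 0.5763 -0.0971  0.012 ]
```

View pics/w1.png

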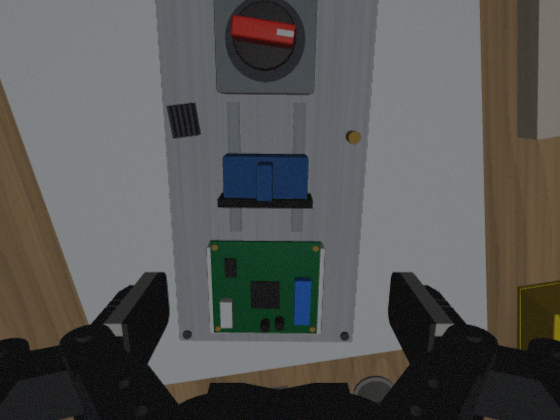

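The wrist view shows the tab at about (264,181), the knob bar at (264,32) and the board edge at row 240. Jig edges are level, so the yaw is about -10°. The cameras disagree on the tab's x by about 12 mm, so I'll descend and look again.

```bash
python3 -m crank '[{"linear":[-0.004,0.04,-0.012],"dr":[0,0,0],"hand":0},{"linear":[-0.004,0.08,-0.012],"dr":[0,0,0],"hand":0},{"linear":[-0.004,0.115,-0.012],"dr":[0,0,0],"hand":0},{"linear":[-0.004,0.115,-0.012],"dr":[0,0,0],"hand":0},{"linear":[-0.004,0.115,-0.012],"dr":[0,0,0],"hand":0},{"linear":[-0.004,0.115,-0.012],"dr":[0,0,0],"hand":0}]'
python3 - <<'E'
from h import *
o=st();R=R_tool(o);im=bot.read_camera("wrist");c=cam("wrist",o)
for t,z in(("clamp_tab",.053),("knob",.082),("knob_top",.094)):
    for d in bot.place_of("wrist",t)[:2]: print(t,round(d["score"],2),np.round(d["xy"],1),np.round(at_z(c,d["xy"],z),4))
print("tcp proj",proj(c,o["eef_pos"]),"tool",np.round(R.T@(at_z(c,[264,180],.053)-o["eef_pos"]),4))
cv2.imwrite("pics/w2.png",im)
E
```

```text
t: 3.2
eef_pos: [0.5793, -0.0926, 0.1282]
tool_rot: [-0.454, 0.453, -0.542, 0.543]
contact_force: [0.5, 0.9, -0.2]
gripper_width: 0.502
t 3.2 p [ 0.5793 -0.0926  0.1282] F [ 0.5  0.9 -0.2] M [ 0.01 -0.02 -0.02] g 0.502
clamp_tab 0.75 [275.7 215.5] [ 0.5794 -0.0881  0.053 ]
tcp proj [276.5082847  277.24241399] tool [-0.0264  0.0752 -0.0078]
```

View pics/w2.png

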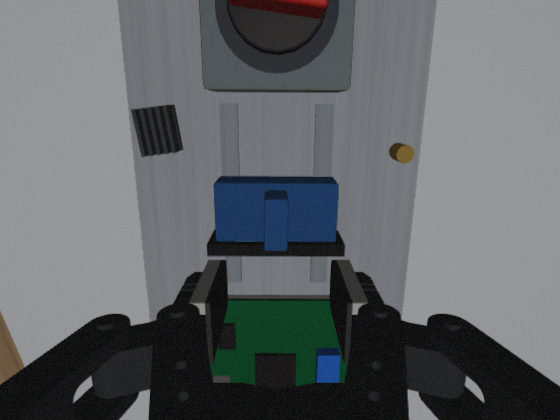

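The tab (264–288, 192–250) is centred between the fingers in x and level. I'll descend straight down and pinch.

```bash
python3 -m crank '[{"linear":[-0.003,0.035,0],"dr":[0,0,0],"hand":0},{"linear":[-0.003,0.06,0],"dr":[0,0,0],"hand":0},{"linear":[-0.003,0.075,0],"dr":[0,0,0],"hand":0},{"linear":[-0.003,0.081,0],"dr":[0,0,0],"hand":0},{"linear":[-0.003,0.081,0],"dr":[0,0,0],"hand":0}]' && python3 -m crank '[{"linear":[0,0,0],"dr":[0,0,0],"hand":-1},{"linear":[0,0,0],"dr":[0,0,0],"hand":-1},{"linear":[0,0,0],"dr":[0,0,0],"hand":-1},{"linear":[0,0,0],"dr":[0,0,0],"hand":-1},{"linear":[0,0,0],"dr":[0,0,0],"hand":-1},{"linear":[0,0,0],"dr":[0,0,0],"hand":-1},{"linear":[0,0,0],"dr":[0,0,0],"hand":-1},{"linear":[0,0,0],"dr":[0,0,0],"hand":-1}]' 40
```

```text
t: 3.82
eef_pos: [0.5782, -0.0894, 0.0449]
tool_rot: [0.453, -0.454, 0.543, -0.542]
contact_force: [-0.3, 0.3, -0.4]
gripper_width: 0.498
t: 4.48
eef_pos: [0.5786, -0.0894, 0.047]
tool_rot: [-0.453, 0.453, -0.542, 0.543]
contact_force: [-3.5, 1.0, 6.4]
gripper_width: 0.154
```

```bash
python3 -m crank '[{"linear":[0.006,-0.001,0],"dr":[0,0,0],"hand":-1},{"linear":[0.012,-0.001,0],"dr":[0,0,0],"hand":-1},{"linear":[0.018,-0.001,0],"dr":[0,0,0],"hand":-1},{"linear":[0.024,-0.001,0],"dr":[0,0,0],"hand":-1},{"linear":[0.03,-0.001,0],"dr":[0,0,0],"hand":-1},{"linear":[0.036,-0.001,0],"dr":[0,0,0],"hand":-1},{"linear":[0.042,-0.001,0],"dr":[0,0,0],"hand":-1},{"linear":[0.048,-0.001,0],"dr":[0,0,0],"hand":-1},{"linear":[0.054,-0.001,0],"dr":[0,0,0],"hand":-1},{"linear":[0.054,-0.001,0],"dr":[0,0,0],"hand":-1}]' && python3 -m crank '[{"linear":[0.002,0,0],"dr":[0,0,0],"hand":-1},{"linear":[0.004,0,0],"dr":[0,0,0],"hand":-1},{"linear":[0.006,0,0],"dr":[0,0,0],"hand":-1},{"linear":[0.007,0,0],"dr":[0,0,0],"hand":-1},{"linear":[0.007,0,0],"dr":[0,0,0],"hand":-1},{"linear":[0.007,0,0],"dr":[0,0,0],"hand":-1}]'
```

```text
t: 5.32
eef_pos: [0.5716, -0.1272, 0.0471]
tool_rot: [0.461, -0.451, 0.544, -0.537]
contact_force: [2.1, 34.4, -1.6]
gripper_width: 0.157
t: 5.82
eef_pos: [0.5712, -0.1292, 0.0472]
tool_rot: [0.463, -0.451, 0.544, -0.535]
contact_force: [3.1, 44.9, -0.9]
gripper_width: 0.152
```

Motion stopped after about 40 mm at 45 N. I'll relax the push and look before anything else.

```bash
python3 -m crank '[{"linear":[-0.012,0,0],"dr":[0,0,0],"hand":-1},{"linear":[-0.012,0,0],"dr":[0,0,0],"hand":-1},{"linear":[-0.012,0,0],"dr":[0,0,0],"hand":-1}]'
python3 - <<'E'
from h import *
o=st();im=bot.read_camera("wrist");cv2.imwrite("pics/w3.png",im)
E
```

```text
t: 6.07
eef_pos: [0.5712, -0.1289, 0.0472]
tool_rot: [0.458, -0.453, 0.543, -0.539]
contact_force: [-0.7, 21.6, 1.1]
gripper_width: 0.152
t 6.0667 p [ 0.5712 -0.1289  0.0472] F [-0.7 21.6  1.1] M [ 4.35  0.05 -0.28] g 0.152
```

View pics/w3.png

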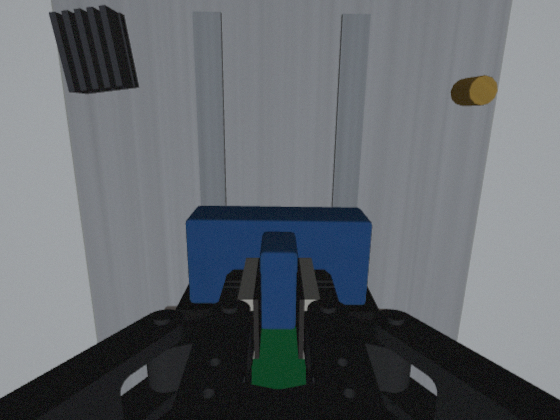

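The tab is at the board with green directly ahead of it, so the stop looks real and the clamp probably started partway along. I'll unload, release, rise and check.

```bash
python3 -m crank '[{"linear":[-0.007,0,0],"dr":[0,0,0],"hand":-1},{"linear":[-0.007,0,0],"dr":[0,0,0],"hand":-1},{"linear":[-0.007,0,0],"dr":[0,0,0],"hand":0},{"linear":[-0.007,0,0],"dr":[0,0,0],"hand":0},{"linear":[-0.007,0,0],"dr":[0,0,0],"hand":0},{"linear":[-0.007,0,0],"dr":[0,0,0],"hand":0},{"linear":[-0.007,0,0],"dr":[0,0,0],"hand":0}]'
python3 -m crank '[{"linear":[0,-0.04,0],"dr":[0,0,0],"hand":0},{"linear":[0,-0.08,0],"dr":[0,0,0],"hand":0},{"linear":[0,-0.12,0],"dr":[0,0,0],"hand":0},{"linear":[-0.04,-0.16,0],"dr":[0,0,0],"hand":0},{"linear":[-0.05,-0.19,0],"dr":[0,0,0],"hand":0},{"linear":[-0.05,-0.19,0],"dr":[0,0,0],"hand":0},{"linear":[-0.05,-0.19,0],"dr":[0,0,0],"hand":0}]'
python3 - <<'E'
from h import *
o=st();im=bot.read_camera("wrist");c=cam("wrist",o);print(np.round(R_tool(o),3))
for t,z in(("clamp_tab",.053),("knob",.082),("knob_top",.094),("lock_box",.012)):
    for d in bot.place_of("wrist",t)[:2]: print(t,round(d["score"],2),np.round(d["xy"],1),np.round(at_z(c,d["xy"],z),4))
cv2.imwrite("pics/w4.png",im)
E
```

```text
t: 6.7
eef_pos: [0.5712, -0.1318, 0.0464]
tool_rot: [-0.453, 0.453, -0.543, 0.543]
contact_force: [-0.1, -0.5, -0.1]
gripper_width: 0.5
t: 7.28
eef_pos: [0.5819, -0.08, 0.2395]
tool_rot: [-0.456, 0.453, -0.54, 0.543]
contact_force: [0.7, -0.6, -1.1]
gripper_width: 0.502
t 7.2833 p [ 0.5819 -0.08    0.2395] F [ 0.7 -0.6 -1.1] M [-0.01 -0.05  0.05] g 0.502
[[-0.175  0.006  0.985]
 [-0.985 -0.001 -0.175]
 [-0.001 -1.     0.006]]
clamp_tab 0.65 [273.2 233.9] [ 0.5705 -0.1256  0.053 ]
knob 0.76 [275.8  54.2] [0.6001 0.024  0.082 ]
```

View pics/w4.png

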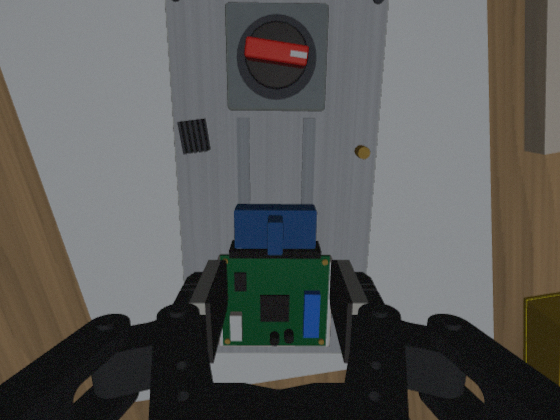

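The black jaw now meets the board edge (row 255), and the clamp is seated. The knob bar is centred at (277,52) and tilted about 6.5° clockwise. I'll go above the knob with the jaws turned across the bar.

```bash
python3 -m crank '[{"linear":[-0.04,0,0],"dr":[0,-7,0],"hand":0},{"linear":[-0.08,0,0],"dr":[0,-14,0],"hand":0},{"linear":[-0.105,0.02,0],"dr":[0,-21,0],"hand":0},{"linear":[-0.105,0.04,0],"dr":[0,-28,0],"hand":0},{"linear":[-0.105,0.05,0],"dr":[0,-35,0],"hand":0},{"linear":[-0.105,0.05,0],"dr":[0,-42,0],"hand":0},{"linear":[-0.105,0.05,0],"dr":[0,-49,0],"hand":0},{"linear":[-0.105,0.05,0],"dr":[0,-56,0],"hand":0},{"linear":[-0.105,0.05,0],"dr":[0,-63,0],"hand":0},{"linear":[-0.105,0.05,0],"dr":[0,-70,0],"hand":0}]' && python3 -m crank '[{"linear":[0,0,0],"dr":[0,-7,0],"hand":0},{"linear":[0,0,0],"dr":[0,-13.5,0],"hand":0},{"linear":[0,0,0],"dr":[0,-13.5,0],"hand":0},{"linear":[0,0,0],"dr":[0,-13.5,0],"hand":0}]'
python3 - <<'E'
from h import *
o=st();im=bot.read_camera("wrist");c=cam("wrist",o);R=R_tool(o);print(np.round(R,3),np.round(o["q"],2))
for t,z in(("knob",.082),("knob_top",.094)):
    for d in bot.place_of("wrist",t)[:2]:
        X=at_z(c,d["xy"],z);print(t,round(d["score"],2),np.round(d["xy"],1),np.round(X,4),"tool",np.round(R.T@(X-o["eef_pos"]),4))
hsv=cv2.cvtColor(im,cv2.COLOR_BGR2HSV);m=(((hsv[...,0]<8)|(hsv[...,0]>172))&(hsv[...,1]>150)&(hsv[...,2]>60)).astype(np.uint8)
n,l,s,ce=cv2.connectedComponentsWithStats(m);i=1+np.argmax(s[1:,4]);print(s[i],ce[i],cv2.minAreaRect(np.argwhere(l==i)[:,::-1].astype(np.float32)),"tcp",proj(c,o["eef_pos"]))
cv2.imwrite("pics/w5.png",im)
E
```

```text
t: 8.37
eef_pos: [0.5979, 0.0208, 0.1847]
tool_rot: [-0.683, 0.683, -0.184, 0.182]
contact_force: [0.2, 0.4, -0.9]
gripper_width: 0.503
t: 8.7
eef_pos: [0.598, 0.021, 0.1851]
tool_rot: [0.699, -0.699, 0.105, -0.104]
contact_force: [-0.0, -0.2, 0.5]
gripper_width: 0.502
t 8.7 p [0.598  0.021  0.1851] F [-0.  -0.2  0.5] M [0.01 0.04 0.03] g 0.502
[[ 0.956 -0.002  0.292]
 [-0.292  0.     0.956]
 [-0.002 -1.    -0.   ]] [ 0.44  0.52 -0.78  1.75  0.41  1.05  0.79]
knob 0.64 [287.6 210.6] [0.6003 0.0265 0.082 ] tool [0.0008 0.1031 0.006 ]
knob_top 0.6 [284.4 216.1] [0.5999 0.0241 0.094 ] tool [0.0011 0.0911 0.0036]
[ 275  181   23   67 1263] [285.80205859 211.75138559] ((285.950439453125, 214.18069458007812), (21.26723861694336, 66.0738525390625), 1.301952600479126) tcp [279.13139488 276.26835403]
```

View pics/w5.png

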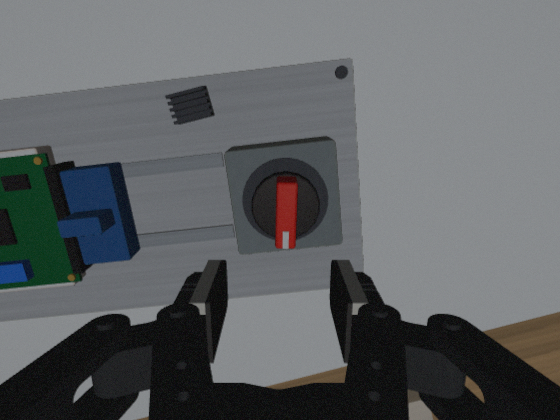

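The bar (275–298, 181–248) lines up with the tool to within 1°, offset about 4.5 mm along tool z. I'll descend and grip.

```bash
python3 -m crank '[{"linear":[0.001,0.03,0.0043],"dr":[0,0,0],"hand":0},{"linear":[0.001,0.06,0.0043],"dr":[0,0,0],"hand":0},{"linear":[0.001,0.085,0.0043],"dr":[0,0,0],"hand":0},{"linear":[0.001,0.1,0.0043],"dr":[0,0,0],"hand":0},{"linear":[0.001,0.107,0.0043],"dr":[0,0,0],"hand":0},{"linear":[0.001,0.107,0.0043],"dr":[0,0,0],"hand":0}]' 60 && python3 -m crank '[{"linear":[0,0,0],"dr":[0,0,0],"hand":-1},{"linear":[0,0,0],"dr":[0,0,0],"hand":-1},{"linear":[0,0,0],"dr":[0,0,0],"hand":-1},{"linear":[0,0,0],"dr":[0,0,0],"hand":-1},{"linear":[0,0,0],"dr":[0,0,0],"hand":-1},{"linear":[0,0,0],"dr":[0,0,0],"hand":-1},{"linear":[0,0,0],"dr":[0,0,0],"hand":-1},{"linear":[0,0,0],"dr":[0,0,0],"hand":-1}]'; python3 -c "
from h import *
st()"
```

```text
t: 9.35
eef_pos: [0.6, 0.0255, 0.0781]
tool_rot: [-0.699, 0.7, -0.104, 0.102]
contact_force: [-0.4, -0.2, -0.5]
gripper_width: 0.5
t: 10.02
eef_pos: [0.6016, 0.0251, 0.0798]
tool_rot: [-0.699, 0.7, -0.102, 0.104]
contact_force: [3.0, -2.9, 3.0]
gripper_width: 0.145
t 10.0167 p [0.6016 0.0251 0.0798] F [ 3.  -2.9  3. ] M [-0.58 -0.39  0.01] g 0.145
```

Gripped. I'll turn clockwise in small steps, reading the moment as I go.

```bash
cat > r.py <<'E'
from h import *
o=bot.get_obs();R=R_tool(o)
print("t %.2f"%o["t"],"theta %.1f"%(-10.0-np.degrees(np.arctan2(R[1,2],R[0,2]))+90),"p",np.round(o["eef_pos"],4),"F",np.round(o["contact_force"],1),"M",np.round(o["torque"],3))
E
python3 r.py
python3 -m crank '[{"linear":[0,0,0],"dr":[0,1.5,0],"hand":-1},{"linear":[0,0,0],"dr":[0,3,0],"hand":-1}]'>/dev/null; python3 r.py
python3 -m crank '[{"linear":[0,0,0],"dr":[0,1.5,0],"hand":-1},{"linear":[0,0,0],"dr":[0,3,0],"hand":-1}]'>/dev/null; python3 r.py
python3 -m crank '[{"linear":[0,0,0],"dr":[0,1.5,0],"hand":-1},{"linear":[0,0,0],"dr":[0,3,0],"hand":-1}]'>/dev/null; python3 r.py
python3 -m crank '[{"linear":[0,0,0],"dr":[0,1.5,0],"hand":-1},{"linear":[0,0,0],"dr":[0,3,0],"hand":-1}]'>/dev/null; python3 r.py
```

```text
t 10.02 theta 6.7 p [0.6016 0.0251 0.0798] F [ 3.  -2.9  3. ] M [-0.578 -0.39   0.015]
t 10.18 theta 9.9 p [0.6015 0.0252 0.0796] F [ 2.2 -4.2  4.2] M [-0.799 -0.543  0.137]
t 10.35 theta 12.9 p [0.6014 0.0251 0.0795] F [ 3.2 -4.   3.6] M [-0.851 -0.729  0.178]
t 10.52 theta 15.9 p [0.6014 0.0251 0.0795] F [ 3.8 -4.8  2.7] M [-1.011 -0.964  0.107]
t 10.68 theta 18.9 p [0.6015 0.025  0.0794] F [ 3.4 -4.6  4.4] M [-0.933 -0.634  0.159]
```

```bash
python3 -m crank '[{"linear":[0,0,0],"dr":[0,1,0],"hand":-1},{"linear":[0,0,0],"dr":[0,2,0],"hand":-1}]'>/dev/null; python3 r.py
python3 -m crank '[{"linear":[0,0,0],"dr":[0,1,0],"hand":-1},{"linear":[0,0,0],"dr":[0,2,0],"hand":-1}]'>/dev/null; python3 r.py
python3 -m crank '[{"linear":[0,0,0],"dr":[0,1,0],"hand":-1},{"linear":[0,0,0],"dr":[0,2,0],"hand":-1}]'>/dev/null; python3 r.py
python3 -m crank '[{"linear":[0,0,0],"dr":[0,1,0],"hand":-1},{"linear":[0,0,0],"dr":[0,2,0],"hand":-1}]'>/dev/null; python3 r.py
python3 -m crank '[{"linear":[0,0,0],"dr":[0,1,0],"hand":-1},{"linear":[0,0,0],"dr":[0,2,0],"hand":-1}]'>/dev/null; python3 r.py
```

```text
t 10.85 theta 20.9 p [0.6013 0.025  0.0794] F [ 3.7 -5.   4.4] M [-1.002 -0.721  0.101]
t 11.02 theta 22.9 p [0.6013 0.0249 0.0794] F [ 4.5 -4.6  2.8] M [-1.071 -0.942  0.087]
t 11.18 theta 24.9 p [0.6014 0.0248 0.0794] F [ 3.4 -3.4  3.9] M [-0.968 -0.706  0.128]
t 11.35 theta 26.9 p [0.6012 0.0248 0.0793] F [ 1.7 -4.1  4.7] M [-1.033 -0.647  0.137]
t 11.52 theta 28.9 p [0.6012 0.0247 0.0793] F [ 4.5 -5.7  2.4] M [-1.253 -0.871  0.134]
```

```bash
python3 -m crank '[{"linear":[0,0,0],"dr":[0,1,0],"hand":-1},{"linear":[0,0,0],"dr":[0,2,0],"hand":-1}]'>/dev/null; python3 r.py
python3 -m crank '[{"linear":[0,0,0],"dr":[0,1,0],"hand":-1},{"linear":[0,0,0],"dr":[0,2,0],"hand":-1}]'>/dev/null; python3 r.py
python3 -m crank '[{"linear":[0,0,0],"dr":[0,1,0],"hand":-1},{"linear":[0,0,0],"dr":[0,2,0],"hand":-1}]'>/dev/null; python3 r.py
python3 -m crank '[{"linear":[0,0,0],"dr":[0,1,0],"hand":-1},{"linear":[0,0,0],"dr":[0,2,0],"hand":-1}]'>/dev/null; python3 r.py
python3 -m crank '[{"linear":[0,0,0],"dr":[0,1,0],"hand":-1},{"linear":[0,0,0],"dr":[0,2,0],"hand":-1}]'>/dev/null; python3 r.py
```

```text
t 11.68 theta 30.9 p [0.6013 0.0246 0.0793] F [ 3.3 -4.9  3.9] M [-1.027 -0.759  0.124]
t 11.85 theta 32.9 p [0.6012 0.0247 0.0793] F [ 2.7 -5.8  3.7] M [-1.066 -0.621  0.17 ]
t 12.02 theta 34.9 p [0.6011 0.0246 0.0793] F [ 4.6 -5.9  3.4] M [-1.33  -0.882  0.106]
t 12.18 theta 36.9 p [0.6012 0.0245 0.0793] F [ 2.7 -5.2  4. ] M [-1.077 -0.716  0.16 ]
t 12.35 theta 38.9 p [0.601  0.0246 0.0793] F [ 2.  -4.8  4.6] M [-1.057 -0.577  0.137]
```

```bash
python3 -m crank '[{"linear":[0,0,0],"dr":[0,1,0],"hand":-1},{"linear":[0,0,0],"dr":[0,2,0],"hand":-1}]'>/dev/null; python3 r.py
python3 -m crank '[{"linear":[0,0,0],"dr":[0,1,0],"hand":-1},{"linear":[0,0,0],"dr":[0,2,0],"hand":-1}]'>/dev/null; python3 r.py
```

```text
t 12.52 theta 40.9 p [0.601  0.0245 0.0793] F [ 3.6 -6.3  3.5] M [-1.416 -0.802  0.187]
t 12.68 theta 42.9 p [0.601  0.0244 0.0792] F [ 3.3 -5.8  4.9] M [-1.179 -0.665  0.066]
```

```bash
python3 -m crank '[{"linear":[0,0,0],"dr":[0,1,0],"hand":-1},{"linear":[0,0,0],"dr":[0,2,0],"hand":-1}]'>/dev/null; python3 r.py
python3 -m crank '[{"linear":[0,0,0],"dr":[0,1,0],"hand":-1},{"linear":[0,0,0],"dr":[0,2,0],"hand":-1}]'>/dev/null; python3 r.py
python3 -m crank '[{"linear":[0,0,0],"dr":[0,1,0],"hand":-1},{"linear":[0,0,0],"dr":[0,2,0],"hand":-1}]'>/dev/null; python3 r.py
```

```text
t 12.85 theta 44.9 p [0.601  0.0244 0.0792] F [ 1.8 -5.1  3.6] M [-1.248 -0.636  0.138]
t 13.02 theta 46.9 p [0.601  0.0244 0.0792] F [ 2.2 -6.1  3.3] M [-1.339 -0.659  0.045]
t 13.18 theta 48.9 p [0.6009 0.0243 0.0792] F [ 0.8 -4.3  3.4] M [-0.984 -0.339  0.049]
```

The drag has dropped (0.045), so the notch should be near 55–57°. I'll continue more finely.

```bash
python3 -m crank '[{"linear":[0,0,0],"dr":[0,1,0],"hand":-1},{"linear":[0,0,0],"dr":[0,2,0],"hand":-1}]'>/dev/null; python3 r.py
python3 -m crank '[{"linear":[0,0,0],"dr":[0,1,0],"hand":-1},{"linear":[0,0,0],"dr":[0,2,0],"hand":-1}]'>/dev/null; python3 r.py
python3 -m crank '[{"linear":[0,0,0],"dr":[0,1,0],"hand":-1}]'>/dev/null; python3 r.py
python3 -m crank '[{"linear":[0,0,0],"dr":[0,1,0],"hand":-1}]'>/dev/null; python3 r.py
```

```text
t 13.35 theta 50.9 p [0.6008 0.0243 0.0792] F [ 1.7 -6.3  4.8] M [-1.241 -0.549  0.14 ]
t 13.52 theta 52.9 p [0.6006 0.0243 0.0791] F [ 1.1 -6.8  3.9] M [-1.335e+00 -5.700e-01  1.000e-03]
t 13.60 theta 53.9 p [0.6007 0.0242 0.0791] F [ 1.1 -5.1  4.4] M [-1.04  -0.346  0.062]
t 13.68 theta 54.9 p [0.6006 0.0242 0.0791] F [ 1.8 -6.1  3.7] M [-1.414 -0.499 -0.021]
```

```bash
python3 -m crank '[{"linear":[0,0,0],"dr":[0,1,0],"hand":-1}]'>/dev/null; python3 r.py
python3 -m crank '[{"linear":[0,0,0],"dr":[0,1,0],"hand":-1}]'>/dev/null; python3 r.py
python3 -m crank '[{"linear":[0,0,0],"dr":[0,1,0],"hand":-1}]'>/dev/null; python3 r.py
python3 -m crank '[{"linear":[0,0,0],"dr":[0,1,0],"hand":-1}]'>/dev/null; python3 r.py
```

```text
t 13.77 theta 55.9 p [0.6007 0.0242 0.0791] F [ 1.6 -5.7  2.7] M [-1.256 -0.497  0.013]
t 13.85 theta 56.9 p [0.6006 0.0243 0.0791] F [ 1.4 -5.5  4. ] M [-1.261 -0.417  0.051]
t 13.93 theta 57.9 p [0.6006 0.0242 0.0791] F [ 1.5 -5.   4.7] M [-1.293 -0.445 -0.027]
t 14.02 theta 58.9 p [0.6006 0.0242 0.0791] F [ 0.8 -5.6  3.6] M [-1.286 -0.469  0.116]
```

```bash
python3 -m crank '[{"linear":[0,0,0],"dr":[0,1,0],"hand":-1}]'>/dev/null; python3 r.py
python3 -m crank '[{"linear":[0,0,0],"dr":[0,1,0],"hand":-1}]'>/dev/null; python3 r.py
python3 -m crank '[{"linear":[0,0,0],"dr":[0,1,0],"hand":-1}]'>/dev/null; python3 r.py
python3 -m crank '[{"linear":[0,0,0],"dr":[0,1,0],"hand":-1}]'>/dev/null; python3 r.py
```

```text
t 14.10 theta 59.9 p [0.6006 0.0242 0.0791] F [ 1.5 -5.1  4.4] M [-1.279 -0.444  0.128]
t 14.18 theta 60.9 p [0.6006 0.0242 0.0791] F [ 2.4 -5.7  3.2] M [-1.296 -0.509  0.158]
t 14.27 theta 61.9 p [0.6006 0.0242 0.0791] F [ 1.9 -6.4  3.8] M [-1.29  -0.504  0.275]
t 14.35 theta 62.9 p [0.6006 0.0242 0.0791] F [ 2.2 -5.6  4.3] M [-1.328 -0.448  0.29 ]
```

The moment is climbing (0.29 at 62.9°), so the notch centre is about 58.5–59°. I'll turn back 4°, let go so it centres itself, rise and shut the fingers.

```bash
python3 -m crank '[{"linear":[0,0,0],"dr":[0,-2,0],"hand":-1},{"linear":[0,0,0],"dr":[0,-4,0],"hand":-1},{"linear":[0,0,0],"dr":[0,-4,0],"hand":-1}]'>/dev/null; python3 r.py
python3 -m crank '[{"linear":[0,0,0],"dr":[0,0,0],"hand":0},{"linear":[0,0,0],"dr":[0,0,0],"hand":0},{"linear":[0,0,0],"dr":[0,0,0],"hand":0},{"linear":[0,0,0],"dr":[0,0,0],"hand":0},{"linear":[0,0,0],"dr":[0,0,0],"hand":0}]'; python3 r.py
python3 -m crank '[{"linear":[0,-0.02,0],"dr":[0,0,0],"hand":0},{"linear":[0,-0.05,0],"dr":[0,0,0],"hand":0},{"linear":[0,-0.08,0],"dr":[0,0,0],"hand":0},{"linear":[0,-0.1,0],"dr":[0,0,0],"hand":0},{"linear":[0,-0.1,0],"dr":[0,0,0],"hand":0},{"linear":[0,-0.1,0],"dr":[0,0,0],"hand":0}]'; python3 r.py
python3 - <<'E'
from h import *
o=bot.get_obs();im=bot.read_camera("wrist");c=cam("wrist",o);R=R_tool(o)
for t,z in(("knob",.082),("knob_top",.094)):
    for d in bot.place_of("wrist",t)[:2]:
        X=at_z(c,d["xy"],z);print(t,round(d["score"],2),np.round(d["xy"],1),np.round(X,4),"tool",np.round(R.T@(X-o["eef_pos"]),4))
hsv=cv2.cvtColor(im,cv2.COLOR_BGR2HSV);m=(((hsv[...,0]<8)|(hsv[...,0]>172))&(hsv[...,1]>150)&(hsv[...,2]>60)).astype(np.uint8)
n,l,s,ce=cv2.connectedComponentsWithStats(m);i=1+np.argmax(s[1:,4]);print(s[i],ce[i],cv2.minAreaRect(np.argwhere(l==i)[:,::-1].astype(np.float32)))
cv2.imwrite("pics/w6.png",im)
E
```

```text
t 14.60 theta 58.8 p [0.6006 0.0242 0.0791] F [ 0.5 -5.5  3.9] M [-1.256 -0.409 -0.151]
t: 15.02
eef_pos: [0.6003, 0.0264, 0.079]
tool_rot: [0.584, -0.584, 0.399, -0.399]
contact_force: [0.8, -0.4, -0.7]
gripper_width: 0.497
t 15.02 theta 58.7 p [0.6003 0.0264 0.079 ] F [ 0.8 -0.4 -0.7] M [-0.004  0.04  -0.013]
t: 15.52
eef_pos: [0.6013, 0.026, 0.1804]
tool_rot: [0.584, -0.583, 0.398, -0.4]
contact_force: [0.1, 0.0, -0.9]
gripper_width: 0.5
t 15.52 theta 58.7 p [0.6013 0.026  0.1804] F [ 0.1  0.  -0.9] M [0.02  0.039 0.003]
knob 0.74 [274.7 213.3] [0.6001 0.024  0.082 ] tool [ 0.0013  0.0984 -0.0021]
knob_top 0.91 [276.1 216.3] [0.6004 0.0258 0.094 ] tool [-0.0002  0.0864 -0.0011]
[ 265  181   23   68 1281] [275.89227166 211.68384075] ((275.82177734375, 214.4838409423828), (21.136865615844727, 67.33805847167969), 1.3639276027679443)
```

View pics/w6.png

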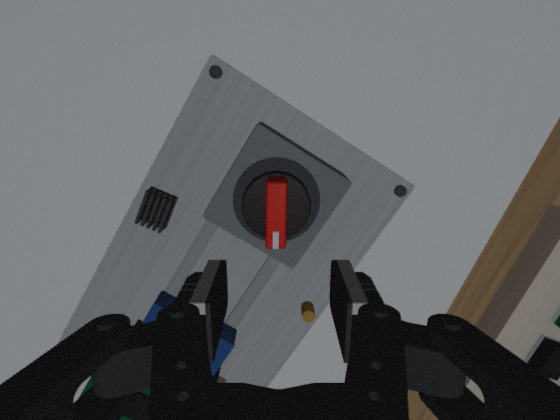

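The knob sits at the notch angle, aligned with the tool as before, with the bar at (276,214). I'll shut the fingers and come down over the bar centre.

```bash
python3 -m crank '[{"linear":[0.001,0.01,-0.0015],"dr":[0,0,0],"hand":-1},{"linear":[0.001,0.02,-0.0015],"dr":[0,0,0],"hand":-1},{"linear":[0.001,0.03,-0.0015],"dr":[0,0,0],"hand":-1},{"linear":[0.001,0.04,-0.0015],"dr":[0,0,0],"hand":-1},{"linear":[0.001,0.05,-0.0015],"dr":[0,0,0],"hand":-1},{"linear":[0.001,0.055,-0.0015],"dr":[0,0,0],"hand":-1},{"linear":[0.001,0.06,-0.0015],"dr":[0,0,0],"hand":-1},{"linear":[0.001,0.065,-0.0015],"dr":[0,0,0],"hand":-1},{"linear":[0.001,0.065,-0.0015],"dr":[0,0,0],"hand":-1},{"linear":[0.001,0.065,-0.0015],"dr":[0,0,0],"hand":-1}]' 40; python3 r.py
python3 -m crank '[{"linear":[0,0.008,0],"dr":[0,0,0],"hand":-1},{"linear":[0,0.014,0],"dr":[0,0,0],"hand":-1},{"linear":[0,0.016,0],"dr":[0,0,0],"hand":-1},{"linear":[0,0.016,0],"dr":[0,0,0],"hand":-1}]'; python3 r.py
```

```text
t: 16.5
eef_pos: [0.5998, 0.0242, 0.1143]
tool_rot: [0.584, -0.584, 0.399, -0.399]
contact_force: [0.4, 0.8, 0.3]
gripper_width: -0.002
t 16.50 theta 58.7 p [0.5998 0.0242 0.1143] F [0.4 0.8 0.3] M [-0.029  0.009 -0.017]
t: 16.83
eef_pos: [0.5991, 0.024, 0.0974]
tool_rot: [-0.583, 0.584, -0.399, 0.399]
contact_force: [-0.1, -0.4, 0.7]
gripper_width: -0.003
t 16.83 theta 58.7 p [0.5991 0.024  0.0974] F [-0.1 -0.4  0.7] M [-0.013 -0.025  0.039]
```

Now a gentle push, 1 mm at a time.

```bash
python3 -m crank '[{"linear":[0,0.001,0],"dr":[0,0,0],"hand":-1},{"linear":[0,0.002,0],"dr":[0,0,0],"hand":-1},{"linear":[0,0.003,0],"dr":[0,0,0],"hand":-1},{"linear":[0,0.003,0],"dr":[0,0,0],"hand":-1}]'>/dev/null; python3 r.py
python3 -m crank '[{"linear":[0,0.001,0],"dr":[0,0,0],"hand":-1},{"linear":[0,0.001,0],"dr":[0,0,0],"hand":-1}]'>/dev/null; python3 r.py
python3 -m crank '[{"linear":[0,0.001,0],"dr":[0,0,0],"hand":-1},{"linear":[0,0.001,0],"dr":[0,0,0],"hand":-1}]'>/dev/null; python3 r.py
```

```text
t 17.17 theta 58.7 p [0.5997 0.0241 0.0953] F [ 0.2  0.1 -0. ] M [0.054 0.013 0.041]
t 17.33 theta 58.7 p [0.5997 0.0241 0.0942] F [-0.4 -0.6 -0.2] M [-0.038  0.003 -0.016]
t 17.50 theta 58.7 p [0.5996 0.0241 0.0932] F [ 0.5 -0.4 -0.6] M [ 0.048  0.028 -0.005]
```

```bash
python3 -m crank '[{"linear":[0,0.001,0],"dr":[0,0,0],"hand":-1},{"linear":[0,0.001,0],"dr":[0,0,0],"hand":-1}]'>/dev/null; python3 r.py
python3 -m crank '[{"linear":[0,0.001,0],"dr":[0,0,0],"hand":-1},{"linear":[0,0.001,0],"dr":[0,0,0],"hand":-1}]'>/dev/null; python3 r.py
python3 -m crank '[{"linear":[0,0.001,0],"dr":[0,0,0],"hand":-1},{"linear":[0,0.001,0],"dr":[0,0,0],"hand":-1}]'>/dev/null; python3 r.py
```

```text
t 17.67 theta 58.7 p [0.5997 0.0241 0.0922] F [-0.4  0.3 -0.3] M [0.026 0.013 0.046]
t 17.83 theta 58.7 p [0.5998 0.0241 0.0915] F [-1.2 -0.   2.5] M [-0.038  0.18   0.006]
t 18.00 theta 58.7 p [0.5998 0.0241 0.0905] F [-0.9 -0.1  3.7] M [-0.106  0.256  0.008]
```

```bash
python3 -m crank '[{"linear":[0,0.001,0],"dr":[0,0,0],"hand":-1},{"linear":[0,0.001,0],"dr":[0,0,0],"hand":-1}]'>/dev/null; python3 r.py
python3 -m crank '[{"linear":[0,0.001,0],"dr":[0,0,0],"hand":-1},{"linear":[0,0.001,0],"dr":[0,0,0],"hand":-1}]'>/dev/null; python3 r.py
python3 -m crank '[{"linear":[0,0.001,0],"dr":[0,0,0],"hand":-1},{"linear":[0,0.001,0],"dr":[0,0,0],"hand":-1}]'>/dev/null; python3 r.py
```

```text
t 18.17 theta 58.7 p [0.5998 0.0241 0.0893] F [-0.4 -0.6  4. ] M [-0.069  0.281 -0.023]
t 18.33 theta 58.7 p [0.5998 0.0241 0.0882] F [-0.7  0.3  4.2] M [-0.062  0.207 -0.003]
t 18.50 theta 58.7 p [0.5998 0.0241 0.0872] F [-0.8 -0.4  2.6] M [-0.138  0.12  -0.017]
```

It has gone past 2 mm with only friction, so it is in the notch. I'll carry on to the bottom and keep the force under about 12 N.

```bash
python3 -m crank '[{"linear":[0,0.001,0],"dr":[0,0,0],"hand":-1},{"linear":[0,0.001,0],"dr":[0,0,0],"hand":-1}]'>/dev/null; python3 r.py
python3 -m crank '[{"linear":[0,0.001,0],"dr":[0,0,0],"hand":-1},{"linear":[0,0.001,0],"dr":[0,0,0],"hand":-1}]'>/dev/null; python3 r.py
python3 -m crank '[{"linear":[0,0.001,0],"dr":[0,0,0],"hand":-1},{"linear":[0,0.001,0],"dr":[0,0,0],"hand":-1}]'>/dev/null; python3 r.py
```

```text
t 18.67 theta 58.7 p [0.5998 0.0242 0.0862] F [-0.6 -0.1  2.5] M [-0.01   0.122 -0.013]
t 18.83 theta 58.7 p [0.5999 0.0241 0.0861] F [-2.3 -1.3 10. ] M [-0.188  0.701 -0.04 ]
t 19.00 theta 58.7 p [0.6    0.0242 0.0859] F [-5.1 -0.8 17.3] M [-0.311  1.222  0.009]
```

It stopped hard at TCP z = 0.086, which is exactly the expected bar-top height when home. I'll back off and check.

```bash
python3 -m crank '[{"linear":[0,-0.01,0],"dr":[0,0,0],"hand":-1},{"linear":[0,-0.03,0],"dr":[0,0,0],"hand":-1},{"linear":[0,-0.06,0],"dr":[0,0,0],"hand":-1},{"linear":[0,-0.1,0],"dr":[0,0,0],"hand":-1},{"linear":[0,-0.14,0],"dr":[0,0,0],"hand":-1},{"linear":[0,-0.14,0],"dr":[0,0,0],"hand":-1},{"linear":[0,-0.14,0],"dr":[0,0,0],"hand":-1},{"linear":[0,-0.14,0],"dr":[0,0,0],"hand":-1}]'
python3 - <<'E'
from h import *
o=st();a=bot.read_camera("wrist");b=bot.read_camera("side")
p=bot.place_of("wrist","clamp_tab")
c=cam("wrist",o);[print(d["score"],np.round(at_z(c,d["xy"],.053),4)) for d in p[:1]]
crop=cv2.resize(b[120:280,180:380],(500,400),interpolation=cv2.INTER_CUBIC)
cv2.imwrite("pics/f.png",np.hstack([cv2.resize(a,(300,225)) if 0 else cv2.resize(a,(300,400)),crop]))
E
```

```text
t: 19.67
eef_pos: [0.5993, 0.0239, 0.2238]
tool_rot: [-0.584, 0.584, -0.399, 0.399]
contact_force: [-0.2, 0.1, -0.9]
gripper_width: 0.002
t 19.6667 p [0.5993 0.0239 0.2238] F [-0.2  0.1 -0.9] M [-0.    0.04  0.01] g 0.002
0.94 [ 0.5673 -0.1223  0.053 ]
```

View pics/f.png

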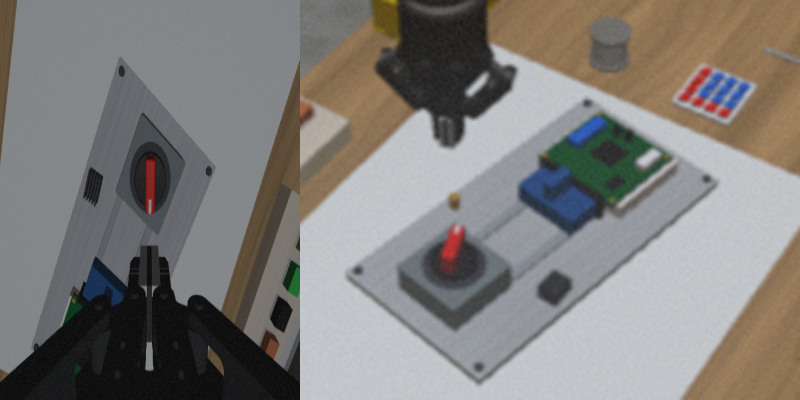

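The clamp jaw is against the board (right panel ~(590,200)). The knob is down at the notch angle (~(453,250)), the standoff and heat sink look untouched, and the gripper is clear.

```bash
python3 -c "
from station import bot
print(bot.hand_in())"
```

```text
the job is handed in; nothing more can be done
None
```

The clamp is against the circuit board, the knob is pushed home in its notch, and I handed the job in at about 20 s. No verdict was reported.

- **Clamp:** I slid it until it stopped hard at about 45 N. It moved only about 40 mm, not the full 60 mm, so it had probably started partway along. The wrist and side pictures show the jaw touching the board. The clamp joint value itself could not be read.
- **Knob:** The turning drag dropped from about 47° and climbed again past 59°, so I let the knob centre itself at about 58.7°. It then went down at 3–4 N and stopped at a tip height of 86 mm, exactly the expected height when fully home.
- **Push force:** It peaked at 17.3 N on the tool at the bottom stop. About 5 N of that is friction, so roughly 12 N reached the lock, under the 15 N limit. That is an estimate, not a direct reading.
- **Last checks:** The gripper is about 14 cm clear and feels no contact. The standoff and heat sink look undisturbed in the last picture. I did not measure the other loose items again.
- **Disagreements:** The first camera estimates of the tab differed by about 12 mm in x; a closer look before gripping settled it. I first felt the knob top at about 92 mm rather than 94 mm, so it may have settled slightly during gripping, or it could be calibration error.

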